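# Open the bar clamp to its end stop

## Task

Open the bench's bar clamp all the way for the next board: press the round release button on top of the sliding head fully down with the fingertips, and keep it held down while you slide the head along the bar, without letting the button up on the way, until the head is right against the end stop. Then, with the head still at the stop, let the button spring up so that the head is locked there, and move clear. Only press and push, pick nothing up, and leave the plane, chisel, stone and beech blank where they lie.

Things in the scene. Friction and masses are not known exactly. Their poses are not given: they have to be found in the camera images.
- clamp: Bar clamp screwed to the bench: level steel bar 400 mm long, 30 mm wide, top 60 mm above the bench. Origin on the bench under the bar's middle; z up, the bar runs along y. At the -y end stands the fixed jaw (top 120 mm above the bench), at +y the end stop. Its yaw is within 30 degrees of the bar lying left-right, end stop on the robot's left.
- end_stop (a point): Top edge, mid-width, of the end stop's face that meets the sliding head: a dark steel collar round the bar, 56 mm wide (across the bar), 20 mm long, top 78 mm above the bench. The head slides towards it, along the clamp's +y. With the head against the stop, the button's centre is 40 mm short of this point.
- head (a joint): How far (m) the sliding head stands along the clamp's +y: 0 = jaws nearly closed, 0.160 = against the end stop; starts between 0 and 0.05. A sprung tooth in a 6 mm rack under the bar locks it (2 mm of play) unless the button is down; then it slides with about 1.5 N of friction. It cannot leave the bar. Letting the button up locks it at the next rack gap; one gap lies at the end stop.
- head_lip (a point): Middle of the top edge of a raised lip on the sliding head's +y end, 98 mm above the bench (20 mm above the head's top), its upright face 30 mm ahead (+y) of the button's centre. It may be pushed on. The head is a dark steel block 56 mm wide (clamp's x), 86 mm long (y); an upright jaw, 60 mm wide, top 120 mm above the bench, stands at its -y end, 34 mm from the button's centre.
- button (a joint): How far (m) the release button is pressed: 0 = up (locked), 0.007 = fully down. It springs up by itself: it starts to move at about 6 N and is fully down at about 9 N. The lock is free from about 4 mm on. At the start it is up, or rarely 3 mm down with the tooth resting on a rack rung.
- button_top (a point): Centre of the top of the release button: a plain steel round button 32 mm across on top of the sliding head, pressed straight down, 92 mm above the bench when up, 85 mm when down (still 7 mm proud of the head). It travels with the head.
- plane: Hand plane, 160 x 52 mm, 75 mm high, dark iron with two wooden knobs. Origin under its middle. Loose on the bench; leave it alone.
- chisel: Chisel lying on the bench, 255 mm long, 28 mm thick, wooden handle. Origin on the bench under its middle. Leave it alone.
- stone: Grey honing stone, 150 x 55 x 25 mm. Origin under its middle. Leave it alone.
- blank: Pale beech blank, 50 x 180 x 40 mm. Origin under its middle. Leave it alone.

How it is judged:
By the outcome, as a careful person would: the job done as asked, in the order asked, and still so for the second after the job is handed in, with the robot touching nothing.
It also fails if it takes over 40 s, if anything falls off the work surface, if the arm or the gripper's body presses on something with over 40 N, if the wrist force passes 120 N, or if a joint passes its speed limit or range.

## Robot

A 6-joint arm with a two-finger parallel gripper is mounted at the origin on the work surface. World frame = base frame: x ahead of the robot, y to its left, z up, the work surface at z = 0. Lengths are in m, angles in rad, forces in N, time in s.
With the tool pointing down it reaches from about 0.35 to 0.875 m from the base axis. Payload 15.5 kg.
Tool frame: the origin (TCP) lies on the centre line of the jaws, within the pads' length; the fingertips stand 11 mm ahead of it and the grasp point (between the pads) lies 8 mm behind it (env.tip_reach is the distance from the TCP to the fingertips, in m); z points along the fingers, y is the line along which they close (so a half turn about z gives the same grasp; the last joint's range is limited). The gripper opens to 85 mm and grips with 20 to 120 N. Pads are 22 mm wide; open, the fingers measure 114 mm over their backs; the gripper's body (76 mm by 85 mm) begins 54 mm behind the grasp point. The pads swing forward as they close: fully open they stand 13 mm farther back than shut.
Start: joints at [1.2, 0.494, 1.345, -0, 1.302, -0.096], TCP at [0.17, 0.601, 0.242] pointing down, gripper open.
Joint ranges: [-2.91, 2.91], [-0.82, 2.16], [0.22, 2.67], [-1.22, 4.37], [0.12, 2.79], [-3.08, 3.08]. Speed limits (rad/s): [1.89, 1.89, 2.57, 3.01, 3.01, 3.01].

## Interface

Orientations are given as a rotation vector (axis times angle).
In Python, from plant import status, vision, ticket, models, env gives the robot as it stands. The module is installed in compiled form; this text tells all that it offers.
- The arm moves only by the shell command python3 -m crank 'ROWS' [OPENING] [FORCE]. ROWS is JSON, a list of rows, each an object of numbers: "tx", "ty", "tz": the shift along the tool's x, y, z in cm; "yaw": the turn about the tool's z in rad. In form: [{"tx": .., "ty": .., "tz": .., "yaw": ..}, ...]. A call has 1 to 8 rows; each row shifts and turns the commanded pose from where the row before left it, along the tool's axes as they then stand; what a row does not reach is not made up. A row lasts 1/12 s, in which the tool goes at most 41.7 mm and 7.16 degrees, less where a joint would pass 70% of its speed; a pose out of reach is approached as far as the arm can. A call with a gripper value outside its range is refused whole. OPENING is the finger opening in cm, from 0 to 8.54, set as the call begins (- or left out, the last holds). The fingers move at their own pace and stop on an object; FORCE is the grip in N (left out, the last holds). Time passes only in rows, so rows that do not move let the fingers close. It gives the time, the measured TCP pose, the force, the opening and the grip force at its end, in the units of the state.
- status.sense(): the state, without advancing time (a new reading comes with each control period).
- vision.camera(name): name is "scene" or "side" or "wrist"; returns (picture, depth): 400x640x3 uint8, red, green, blue; 400x640 float32, m along the optical axis (not along the pixel's ray), 0 where there is no reading.
- vision.camera_info(name): a dict with "mtx" (3x3 intrinsics, pixels), "eye" and "attitude" of the camera in the world. Camera axes: x right, y up, looking along -z (the intrinsics and any distortion apply to the point x, -y, -z); pixel columns grow to the right and rows downward; lengths in m; the calibration is good to about 2 mm. A picture is of the moment at which its call begins: read the wrist's pose just before it. camera_info takes no time and is no camera call; for the wrist camera it gives the pose at the moment of the call.
- ticket.job_done(): hands the job in; it is judged then, once.
Trained networks look in the newest picture that a camera, given by its name, has taken for a name from the list of things; names that differ only in an ending like _2 or _b are one class to them, and where a whole thing is asked for, a point or a joint stands for the part that bears it (a point fixed in the world has none). Each returns a list of dicts, best first, with "confidence" (0 to 1); they miss things now and then, are a little off and sometimes report something else, mostly with a low value. They report only what shows in the picture. A call takes as long as a camera call.
- models.search_frame(camera, target): "bbox" ([left, top, right, bottom] in pixels, round what is visible of it).
- models.tip_of(camera, target): "position" ([row, column] in pixels: a listed point, or the origin of a listed thing).
The state is a dict: "t": time; "q": joint angles; "qvel": joint speeds; "joint_efforts": joint torques, N m; "position": TCP position; "ee_rot": TCP orientation; "contact_force": force on the tool from outside, world axes, zero at the start; "ft_torque": the same for the moment, N m; "grip_width": opening from 0.0 (shut) to 1.0 (fully open); "grip_force": force on a finger pad.
Only numpy, scipy, OpenCV 4.12 (cv2) and the standard library are available. Lean on these libraries where they do the work, as an engineer would, in place of code of your own. Each camera call takes 0.05 s, during which the arm holds its last target. There are 200 camera calls.

## Working session

There is one attempt and no reset: what is moved stays moved. The work goes in short steps, Python scripts to look and compute and a shell command to move; the robot and the scene stay as the last step left them, time stands still between calls to the robot, and variables do not carry over. Pictures are saved under pics/ and viewed, at most 10 in all, crops included, and the job is handed in when it is done.

```bash
mkdir -p pics
cat > h.py <<'E'
import numpy as np, cv2
from scipy.spatial.transform import Rotation as R
from plant import status, vision, ticket, models, env
def att(a):
    a=np.asarray(a,float)
    return a if a.shape==(3,3) else R.from_rotvec(a).as_matrix() if a.size==3 else R.from_quat(a).as_matrix()
def px(info,rc,depth=None,z=None):
    K=np.asarray(info["mtx"]);d=np.linalg.inv(K)@[rc[1],rc[0],1.];d=att(info["attitude"])@(d*[1,-1,-1]);e=np.asarray(info["eye"])
    return e+d*(depth if z is None else (z-e[2])/d[2])
E
python3 - <<'E'
from h import *
print(status.sense()); 
for c in ["scene","side"]:
    im,d=vision.camera(c); i=vision.camera_info(c); print(c,i)
    cv2.imwrite(f"pics/{c}0.png",im[:,:,::-1])
    for n,z in [("button_top",.092),("head_lip",.098),("end_stop",.078),("clamp",0)]:
        for r in models.tip_of(c,n)[:2]:
            p=r["position"]; print(n,r["confidence"],np.round(p),px(i,p,z=z).round(4), px(i,p,depth=d[int(p[0]),int(p[1])]).round(4))
E
```

```text
{'t': 0.0, 'q': array([ 1.19949795e+00,  4.94180728e-01,  1.34613477e+00,  1.36262751e-05,
        1.30251111e+00, -9.54862827e-02]), 'qvel': array([-0.00043744,  0.00167599,  0.00303375, -0.00044369, -0.00145943,
        0.0005516 ]), 'joint_efforts': array([-9.01292992e-05, -8.82180190e+01, -3.83866489e+01, -6.79567506e-05,
        1.00655865e-02,  1.02921299e-04]), 'position': array([0.17006166, 0.60105295, 0.24170054]), 'ee_rot': array([-4.31837246e-01, -3.11146976e+00,  1.88079966e-03]), 'contact_force': array([ 0.52584952,  0.42634505, -0.53426523]), 'ft_torque': array([-0.01191315,  0.03928874,  0.00811646]), 'grip_force': 0.0, 'grip_width': 0.9988084282067518}
scene {'mtx': array([[449.92659998,   0.        , 327.32426873],
       [  0.        , 449.92659998, 204.69375597],
       [  0.        ,   0.        ,   1.        ]]), 'eye': array([ 0.97637758, -0.30447423,  0.67473484]), 'attitude': array([0.69318257, 0.31096976, 0.80336405])}
button_top 0.71 [247. 232.] [ 0.5459 -0.128   0.092 ] [ 0.5462 -0.1281  0.0924]
head_lip 0.71 [230. 242.] [ 0.5323 -0.0985  0.098 ] [ 0.5305 -0.0977  0.0957]
end_stop 0.92 [186. 294.] [0.4942 0.0426 0.078 ] [0.4936 0.043  0.0773]
clamp 0.77 [271. 240.] [ 0.5331 -0.1193  0.    ] [ 0.574  -0.1364  0.0622]
side {'mtx': array([[369.81164702,   0.        , 321.95938182],
       [  0.        , 369.81164702, 201.51366166],
       [  0.        ,   0.        ,   1.        ]]), 'eye': array([0.09777395, 0.51004448, 0.51744241]), 'attitude': array([ 0.48054628, -1.14217267, -2.09645976])}
button_top 0.52 [176. 388.] [ 0.5433 -0.1377  0.092 ] [ 0.5562 -0.1564  0.0797]
head_lip 0.64 [183. 379.] [ 0.5291 -0.0853  0.098 ] [ 0.5322 -0.0896  0.095 ]
end_stop 0.59 [219. 352.] [0.4967 0.0399 0.078 ] [0.515  0.0183 0.0578]
end_stop 0.25 [177. 385.] [ 0.5604 -0.1491  0.078 ] [ 0.5479 -0.1312  0.0899]
clamp 0.97 [211. 380.] [ 0.5415 -0.1205  0.    ] [ 0.5208 -0.0911  0.0241]
```

View pics/scene0.png

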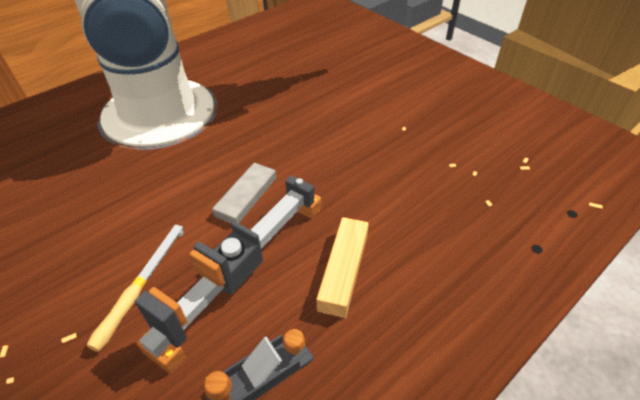

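View pics/side0.png

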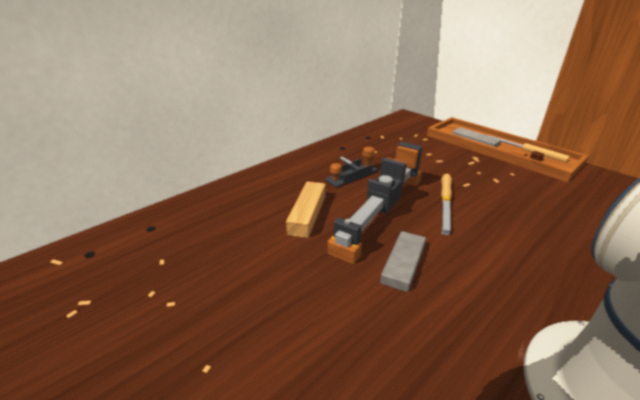

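The scene view shows the button at about (232,247), with the lip behind it and the end stop at about (297,186). The bar lies at about 17° yaw, and about 139 mm of travel remains. The side view agrees. I'll align the tool y with the clamp's +y, shut the fingers and go above the button.

```bash
python3 -m crank '[{"yaw":-0.114},{"yaw":-0.114},{"yaw":-0.114},{"yaw":-0.114},{"yaw":-0.114},{"ty":-2,"tx":-0.4},{"ty":-3.5,"tx":-0.65},{"ty":-3.5,"tx":-0.65}]' 0 40
python3 -m crank '[{"ty":-3.8,"tx":-0.7},{"ty":-3.8,"tx":-0.7},{"ty":-3.8,"tx":-0.7},{"ty":-3.8,"tx":-0.7},{"ty":-3.8,"tx":-0.7},{"ty":-3.8,"tx":-0.7},{"ty":-3.8,"tx":-0.7},{"ty":-3.8,"tx":-0.7}]'
python3 -m crank '[{"ty":-3.8,"tx":-0.7},{"ty":-3.8,"tx":-0.7},{"ty":-3.8,"tx":-0.7},{"ty":-3.8,"tx":-0.7},{"ty":-3.8,"tx":-0.7},{"ty":-3.8,"tx":-0.7},{"ty":-2,"tx":-0.4},{}]'
cat > look.py <<'E'
from h import *
import sys
s=status.sense(); M=R.from_rotvec(s["ee_rot"]).as_matrix()
print("t",s["t"],"pos",s["position"].round(4),"toolx",M[:,0].round(3),"tooly",M[:,1].round(3),"F",s["contact_force"].round(2),"tip",env.tip_reach)
P={}
for c in sys.argv[2:]:
    i=vision.camera_info(c); im,d=vision.camera(c)
    cv2.imwrite(f"pics/{c}{sys.argv[1]}.png",im[:,:,::-1])
    for n,z in [("button_top",.092),("head_lip",.098),("end_stop",.078)]:
        for r in models.tip_of(c,n)[:1]:
            p=r["position"]; w=px(i,p,z=z); print(c,n,r["confidence"],np.round(p),w.round(4),"tool cm",((w-s["position"])@M*100).round(2), "depth z",px(i,p,depth=d[int(p[0]),int(p[1])])[2].round(4))
            P[n]=w
    if "end_stop" in P and "button_top" in P:
        v=P["end_stop"]-P["button_top"]; print("dir deg",np.degrees(np.arctan2(v[1],v[0])).round(2),"len",np.hypot(*v[:2]).round(4),"tooly deg",np.degrees(np.arctan2(M[1,1],M[0,1])).round(2))
E
python3 look.py 1 wrist scene
```

```text
t 0.5 pos [0.1702 0.6014 0.2422] toolx [-0.962  0.272  0.   ] tooly [ 0.272  0.962 -0.   ] F [-0.68  0.44  0.17] tip 0.011
scene button_top 0.58 [246. 231.] [ 0.544  -0.1277  0.092 ] tool cm [-55.82 -59.97  15.03] depth z 0.0917
scene head_lip 0.62 [228. 244.] [ 0.5314 -0.0937  0.098 ] tool cm [-53.68 -57.04  14.43] depth z 0.1004
scene end_stop 0.67 [183. 296.] [0.4905 0.0503 0.078 ] tool cm [-45.82 -44.3   16.43] depth z 0.078
dir deg 106.72 len 0.1859 tooly deg 74.2$[0]: bad value
$[0]: bad value
$[0]: bad value
```

View pics/wrist1.png

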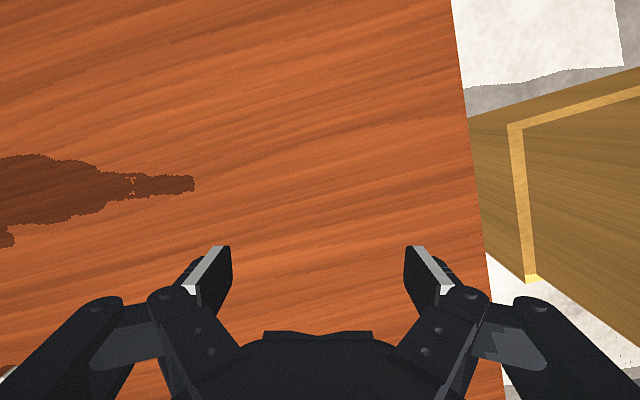

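The arm has not moved: every row must carry all four keys. The wrist view shows only bare bench and the fingers.

```bash
python3 -m crank '[{"tx":0,"ty":0,"tz":0,"yaw":-0.114},{"tx":0,"ty":0,"tz":0,"yaw":-0.114},{"tx":0,"ty":0,"tz":0,"yaw":-0.114},{"tx":0,"ty":0,"tz":0,"yaw":-0.114},{"tx":0,"ty":0,"tz":0,"yaw":-0.114},{"tx":-0.4,"ty":-2,"tz":0,"yaw":0},{"tx":-0.65,"ty":-3.5,"tz":0,"yaw":0},{"tx":-0.65,"ty":-3.5,"tz":0,"yaw":0}]' 0 40 &&
python3 -m crank '[{"tx":-0.7,"ty":-3.8,"tz":0,"yaw":0},{"tx":-0.7,"ty":-3.8,"tz":0,"yaw":0},{"tx":-0.7,"ty":-3.8,"tz":0,"yaw":0},{"tx":-0.7,"ty":-3.8,"tz":0,"yaw":0},{"tx":-0.7,"ty":-3.8,"tz":0,"yaw":0},{"tx":-0.7,"ty":-3.8,"tz":0,"yaw":0},{"tx":-0.7,"ty":-3.8,"tz":0,"yaw":0},{"tx":-0.7,"ty":-3.8,"tz":0,"yaw":0}]' &&
python3 -m crank '[{"tx":-0.7,"ty":-3.8,"tz":0,"yaw":0},{"tx":-0.7,"ty":-3.8,"tz":0,"yaw":0},{"tx":-0.7,"ty":-3.8,"tz":0,"yaw":0},{"tx":-0.7,"ty":-3.8,"tz":0,"yaw":0},{"tx":-0.7,"ty":-3.8,"tz":0,"yaw":0},{"tx":-0.7,"ty":-3.8,"tz":0,"yaw":0},{"tx":-0.4,"ty":-2,"tz":0,"yaw":0},{"tx":0,"ty":0,"tz":0,"yaw":0}]'
python3 look.py 2 wrist scene
```

```text
t: 1.57
position: [0.2125, 0.5196, 0.242]
ee_rot: [-0.463, 3.107, 0.0]
contact_force: [0.7, -0.3, -0.1]
grip_width: -0.002
grip_force: 0.0
t: 2.23
position: [0.3548, 0.2438, 0.2425]
ee_rot: [-0.461, 3.107, 0.0]
contact_force: [1.9, 0.2, 0.4]
grip_width: 0.0
grip_force: 0.0
t: 2.9
position: [0.4724, 0.018, 0.2424]
ee_rot: [-0.455, 3.107, -0.002]
contact_force: [-0.8, 0.6, -0.1]
grip_width: -0.002
grip_force: 0.0
t 2.9 pos [0.4724 0.018  0.2424] toolx [-0.958 -0.287 -0.001] tooly [-0.287  0.958 -0.001] F [-0.85  0.56 -0.1 ] tip 0.011
wrist button_top 0.57 [215. 163.] [ 0.5445 -0.1258  0.092 ] tool cm [ -2.77 -15.83  15.06] depth z 0.0923
wrist head_lip 0.86 [217. 194.] [ 0.5349 -0.093   0.098 ] tool cm [ -2.79 -12.41  14.46] depth z 0.0971
wrist end_stop 0.86 [214. 335.] [0.4974 0.0453 0.078 ] tool cm [-3.16  1.91 16.44] depth z 0.0733
dir deg 105.39 len 0.1774 tooly deg 106.66
scene button_top 0.5 [247. 232.] [ 0.5467 -0.1274  0.092 ] tool cm [ -2.93 -16.05  15.06] depth z 0.0913
scene head_lip 0.88 [230. 240.] [ 0.5313 -0.1015  0.098 ] tool cm [ -2.2  -13.13  14.46] depth z 0.094
scene end_stop 0.88 [185. 299.] [0.4982 0.051  0.078 ] tool cm [-3.4   2.44 16.44] depth z 0.0804
dir deg 105.2 len 0.1849 tooly deg 106.66
```

View pics/wrist2.png

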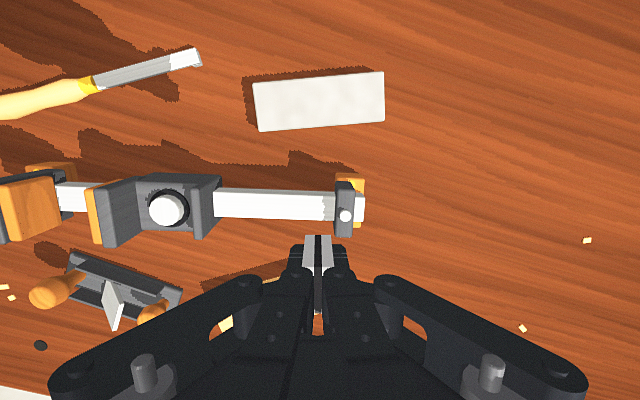

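The wrist view shows the button at about (166,208), the lip at (205,205) and the end stop at (343,210), level with the image rows. The networks agree. I'll go over the button and lower to check.

```bash
python3 -m crank '[{"tx":-0.6,"ty":-3,"tz":0,"yaw":0},{"tx":-0.6,"ty":-3.5,"tz":0,"yaw":0},{"tx":-0.6,"ty":-3.5,"tz":1,"yaw":0},{"tx":-0.6,"ty":-3.4,"tz":2,"yaw":0},{"tx":-0.4,"ty":-2.5,"tz":2,"yaw":0},{"tx":0,"ty":0,"tz":2,"yaw":0},{"tx":0,"ty":0,"tz":1,"yaw":0},{"tx":0,"ty":0,"tz":0,"yaw":0}]'
python3 look.py 3 wrist scene
```

```text
t: 3.97
position: [0.5417, -0.1216, 0.1603]
ee_rot: [0.46, -3.104, -0.003]
contact_force: [-1.2, 0.2, -0.1]
grip_width: -0.003
grip_force: 0.0
t 3.9667 pos [ 0.5417 -0.1216  0.1603] toolx [-0.957 -0.29   0.003] tooly [-0.29   0.957  0.003] F [-1.16  0.23 -0.08] tip 0.011
wrist button_top 0.69 [214. 309.] [ 0.5419 -0.1277  0.092 ] tool cm [ 0.14 -0.6   6.83] depth z 0.0911
wrist head_lip 0.76 [215. 355.] [ 0.5309 -0.0973  0.098 ] tool cm [0.31 2.62 6.24] depth z 0.0976
wrist end_stop 0.92 [219. 535.] [0.4988 0.044  0.078 ] tool cm [-0.72 17.07  8.27] depth z 0.0755
dir deg 104.1 len 0.177 tooly deg 106.87
scene button_top 0.52 [247. 232.] [ 0.5476 -0.1282  0.092 ] tool cm [-0.39 -0.82  6.82] depth z 0.0919
scene head_lip 0.89 [229. 240.] [ 0.5297 -0.0995  0.098 ] tool cm [0.49 2.45 6.24] depth z 0.0967
scene end_stop 0.69 [375. 263.] [ 0.7429 -0.2122  0.078 ] tool cm [-16.65 -14.52   8.14] depth z 0.0389
dir deg -23.27 len 0.2126 tooly deg 106.87
```

View pics/wrist3.png

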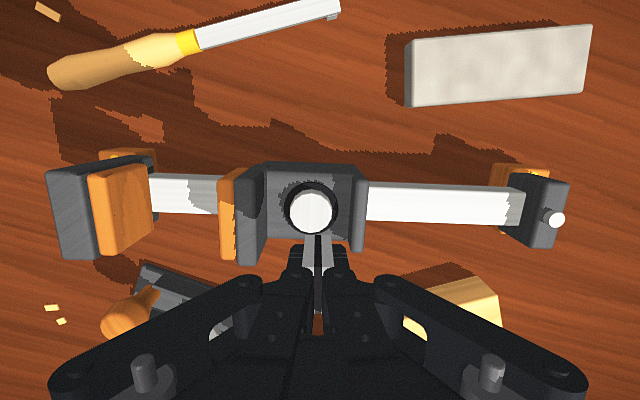

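The button is almost directly under the TCP, at about (312,211) px. The bar tilts about 2.3° in the image, so I'll trim the yaw by +0.04 and descend.

```bash
python3 -m crank '[{"tx":0.15,"ty":0,"tz":1.5,"yaw":0.04},{"tx":0,"ty":0,"tz":2,"yaw":0},{"tx":0,"ty":0,"tz":1.4,"yaw":0},{"tx":0,"ty":0,"tz":0.4,"yaw":0},{"tx":0,"ty":0,"tz":0.3,"yaw":0},{"tx":0,"ty":0,"tz":0.3,"yaw":0},{"tx":0,"ty":0,"tz":0,"yaw":0},{"tx":0,"ty":0,"tz":0,"yaw":0}]'
python3 -m crank '[{"tx":0,"ty":0,"tz":0.2,"yaw":0},{"tx":0,"ty":0,"tz":0.2,"yaw":0},{"tx":0,"ty":0,"tz":0,"yaw":0},{"tx":0,"ty":0,"tz":0,"yaw":0}]'
python3 look.py 4 wrist
```

```text
t: 5.03
position: [0.5421, -0.1231, 0.1039]
ee_rot: [-0.398, 3.115, -0.001]
contact_force: [0.7, 0.7, 0.0]
grip_width: 0.002
grip_force: 0.0
t: 5.37
position: [0.5422, -0.1231, 0.0999]
ee_rot: [-0.398, 3.115, -0.001]
contact_force: [-0.5, 0.7, 7.1]
grip_width: -0.0
grip_force: 3.5
t 5.3667 pos [ 0.5422 -0.1231  0.0999] toolx [-0.968 -0.252 -0.001] tooly [-0.252  0.968 -0.001] F [-0.54  0.69  7.08] tip 0.011
wrist button_top 0.79 [248. 311.] [ 0.5402 -0.1273  0.092 ] tool cm [ 0.3  -0.35  0.79] depth z 0.1086
wrist head_lip 0.88 [255. 375.] [ 0.5326 -0.0959  0.098 ] tool cm [0.24 2.88 0.19] depth z 0.0975
wrist end_stop 0.73 [241. 620.] [0.4974 0.0445 0.078 ] tool cm [ 0.13 17.36  2.17] depth z 0.077
dir deg 104.0 len 0.1771 tooly deg 104.57
```

View pics/wrist4.png

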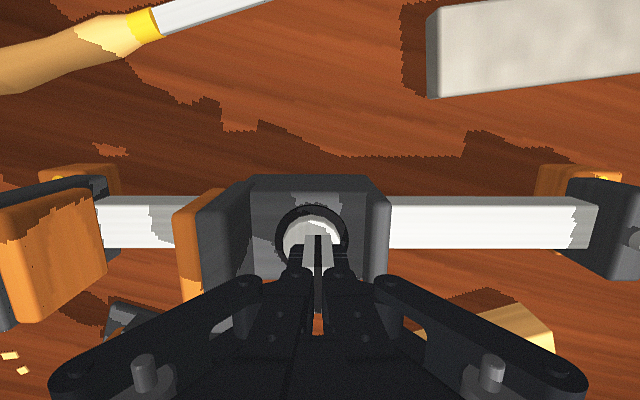

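The tips rest on the button, between the jaw and the lip, with the bar level in the image. The force is 7 N at about 3 mm of press, so I'll press on.

```bash
python3 -m crank '[{"tx":0,"ty":0,"tz":0.2,"yaw":0},{"tx":0,"ty":0,"tz":0.2,"yaw":0},{"tx":0,"ty":0,"tz":0.1,"yaw":0},{"tx":0,"ty":0,"tz":0,"yaw":0},{"tx":0,"ty":0,"tz":0,"yaw":0}]'
```

```text
t: 5.98
position: [0.5425, -0.1235, 0.0959]
ee_rot: [-0.398, 3.114, -0.002]
contact_force: [-4.3, -0.8, 24.0]
grip_width: -0.004
grip_force: 11.6
```

Fully down (24 N, tip at 85 mm). Now I'll slide, ramping up gently.

```bash
python3 -m crank '[{"tx":0,"ty":0.2,"tz":0,"yaw":0},{"tx":0,"ty":0.4,"tz":0,"yaw":0},{"tx":0,"ty":0.6,"tz":0,"yaw":0},{"tx":0,"ty":0.6,"tz":0,"yaw":0},{"tx":0,"ty":0.6,"tz":0,"yaw":0},{"tx":0,"ty":0.4,"tz":0,"yaw":0},{"tx":0,"ty":0.2,"tz":0,"yaw":0},{"tx":0,"ty":0,"tz":0,"yaw":0}]'
python3 look.py 5 wrist
```

```text
t: 6.65
position: [0.535, -0.094, 0.0959]
ee_rot: [-0.399, 3.114, -0.002]
contact_force: [-4.9, 1.0, 24.8]
grip_width: -0.001
grip_force: 12.1
t 6.65 pos [ 0.535  -0.094   0.0959] toolx [-0.968 -0.252 -0.002] tooly [-0.252  0.968 -0.002] F [-4.87  1.02 24.75] tip 0.011
wrist button_top 0.6 [248. 312.] [ 0.5308 -0.0981  0.092 ] tool cm [ 0.51 -0.29  0.39] depth z 0.104
wrist head_lip 0.57 [256. 373.] [ 0.5245 -0.0688  0.098 ] tool cm [ 0.38  2.71 -0.22] depth z 0.0971
wrist end_stop 0.74 [244. 576.] [0.4974 0.0457 0.078 ] tool cm [ 0.12 14.47  1.76] depth z 0.0764
dir deg 103.08 len 0.1476 tooly deg 104.59
```

View pics/wrist5.png

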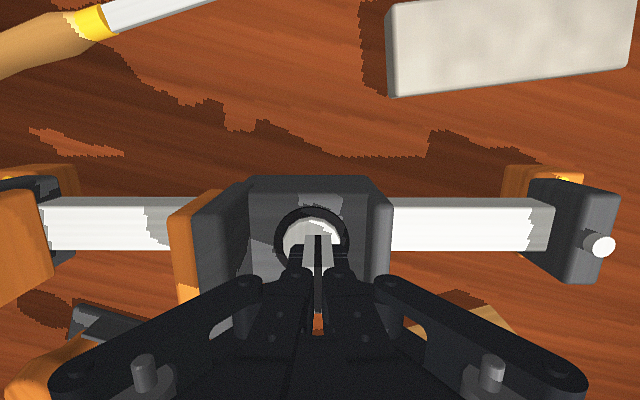

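The head has moved with the tool (the stop is now nearer, at about (575,230)), and about 107 mm remain. Continuing.

```bash
python3 -m crank '[{"tx":0.02,"ty":0.4,"tz":0,"yaw":0},{"tx":0.02,"ty":0.8,"tz":0,"yaw":0},{"tx":0.02,"ty":1,"tz":0,"yaw":0},{"tx":0.02,"ty":1,"tz":0,"yaw":0},{"tx":0.02,"ty":1,"tz":0,"yaw":0},{"tx":0,"ty":1,"tz":0,"yaw":0},{"tx":0,"ty":1,"tz":0,"yaw":0},{"tx":0,"ty":0.8,"tz":0,"yaw":0}]'
python3 -m crank '[{"tx":0,"ty":0.6,"tz":0,"yaw":0},{"tx":0,"ty":0.4,"tz":0,"yaw":0},{"tx":0,"ty":0.3,"tz":0,"yaw":0},{"tx":0,"ty":0.2,"tz":0,"yaw":0},{"tx":0,"ty":0.2,"tz":0,"yaw":0},{"tx":0,"ty":0.2,"tz":0,"yaw":0},{"tx":0,"ty":0,"tz":0,"yaw":0},{"tx":0,"ty":0,"tz":0,"yaw":0}]'
python3 look.py 6 wrist
```

```text
t: 7.52
position: [0.5172, -0.0263, 0.0959]
ee_rot: [-0.398, 3.112, -0.002]
contact_force: [0.1, -1.1, 20.5]
grip_width: 0.001
grip_force: 10.6
t: 8.18
position: [0.5125, -0.0082, 0.0958]
ee_rot: [-0.398, 3.112, -0.002]
contact_force: [-0.9, 1.1, 22.8]
grip_width: -0.001
grip_force: 11.6
t 8.1833 pos [ 0.5125 -0.0082  0.0958] toolx [-0.968 -0.252 -0.004] tooly [-0.252  0.968 -0.002] F [-0.9   1.14 22.8 ] tip 0.011
wrist button_top 0.71 [246. 313.] [ 0.5071 -0.012   0.092 ] tool cm [ 0.62 -0.24  0.38] depth z 0.1016
wrist head_lip 0.67 [259. 374.] [0.5032 0.018  0.098 ] tool cm [ 0.24  2.77 -0.22] depth z 0.0963
wrist end_stop 0.66 [244. 416.] [0.4977 0.0446 0.078 ] tool cm [0.11 5.48 1.78] depth z 0.0752
dir deg 99.41 len 0.0574 tooly deg 104.57
```

View pics/wrist6.png

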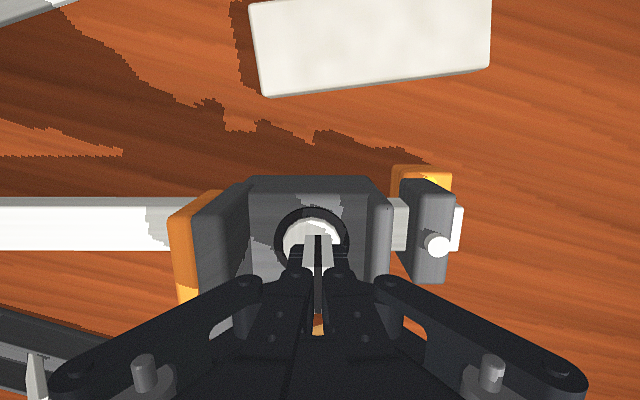

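A gap of about 17 mm to the stop remains (lip at 390 px, stop face at about 403 px). I'll close it slowly and watch the force along y.

```bash
python3 -m crank '[{"tx":0,"ty":0.2,"tz":0,"yaw":0},{"tx":0,"ty":0.3,"tz":0,"yaw":0},{"tx":0,"ty":0.3,"tz":0,"yaw":0},{"tx":0,"ty":0.3,"tz":0,"yaw":0},{"tx":0,"ty":0.2,"tz":0,"yaw":0},{"tx":0,"ty":0.1,"tz":0,"yaw":0},{"tx":0,"ty":0,"tz":0,"yaw":0},{"tx":0,"ty":0,"tz":0,"yaw":0}]'
python3 -m crank '[{"tx":0,"ty":0.1,"tz":0,"yaw":0},{"tx":0,"ty":0.1,"tz":0,"yaw":0},{"tx":0,"ty":0.1,"tz":0,"yaw":0},{"tx":0,"ty":0,"tz":0,"yaw":0},{"tx":0,"ty":0,"tz":0,"yaw":0}]'
python3 -m crank '[{"tx":0,"ty":0.1,"tz":0,"yaw":0},{"tx":0,"ty":0.1,"tz":0,"yaw":0},{"tx":0,"ty":0,"tz":0,"yaw":0},{"tx":0,"ty":0,"tz":0,"yaw":0}]'
python3 look.py 7 wrist
```

```text
t: 9.05
position: [0.509, 0.0054, 0.0959]
ee_rot: [-0.398, 3.112, -0.001]
contact_force: [-0.4, 0.0, 22.6]
grip_width: 0.001
grip_force: 11.7
t: 9.47
position: [0.5083, 0.0082, 0.0958]
ee_rot: [-0.398, 3.112, -0.002]
contact_force: [-0.8, 0.1, 23.2]
grip_width: 0.003
grip_force: 11.6
t: 9.8
position: [0.5078, 0.0101, 0.0959]
ee_rot: [-0.398, 3.112, -0.002]
contact_force: [0.3, -0.0, 22.8]
grip_width: -0.0
grip_force: 11.6
t 9.8 pos [0.5078 0.0101 0.0959] toolx [-0.968 -0.252 -0.004] tooly [-0.252  0.968 -0.002] F [ 0.3  -0.03 22.76] tip 0.011
wrist button_top 0.8 [249. 311.] [0.504  0.0056 0.092 ] tool cm [ 0.49 -0.34  0.38] depth z 0.1048
wrist head_lip 0.9 [257. 376.] [0.4974 0.0368 0.098 ] tool cm [ 0.34  2.85 -0.22] depth z 0.0971
wrist end_stop 0.81 [239. 384.] [0.4947 0.0451 0.078 ] tool cm [0.39 3.72 1.78] depth z 0.0973
dir deg 103.17 len 0.0406 tooly deg 104.57
```

View pics/wrist7.png

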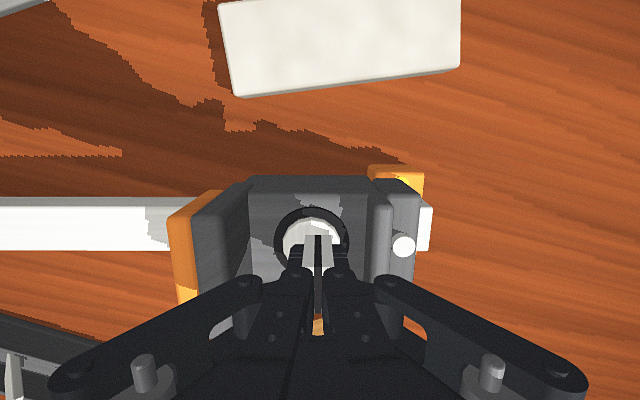

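The head is nearly touching the stop, but there is no reaction force yet, so I'll keep pushing until one shows.

```bash
python3 -m crank '[{"tx":0,"ty":0.1,"tz":0,"yaw":0},{"tx":0,"ty":0.1,"tz":0,"yaw":0},{"tx":0,"ty":0,"tz":0,"yaw":0},{"tx":0,"ty":0,"tz":0,"yaw":0}]'
python3 -m crank '[{"tx":0,"ty":0.1,"tz":0,"yaw":0},{"tx":0,"ty":0.1,"tz":0,"yaw":0},{"tx":0,"ty":0,"tz":0,"yaw":0},{"tx":0,"ty":0,"tz":0,"yaw":0}]'
```

```text
t: 10.33
position: [0.5076, 0.0113, 0.0958]
ee_rot: [-0.398, 3.112, -0.003]
contact_force: [1.6, -8.5, 20.6]
grip_width: -0.002
grip_force: 10.3
t: 10.67
position: [0.5073, 0.0132, 0.0958]
ee_rot: [-0.398, 3.111, -0.004]
contact_force: [2.7, -10.3, 19.6]
grip_width: -0.003
grip_force: 9.7
```

The stop reacts at 8–10 N and the fingers begin to slip on the button, so the head is at the stop. I'll lift straight up while still leaning towards it.

```bash
python3 -m crank '[{"tx":0,"ty":0,"tz":-0.3,"yaw":0},{"tx":0,"ty":0,"tz":-0.4,"yaw":0},{"tx":0,"ty":0,"tz":-0.5,"yaw":0},{"tx":0,"ty":0,"tz":-1,"yaw":0},{"tx":0,"ty":0,"tz":-2,"yaw":0},{"tx":0,"ty":0,"tz":-3,"yaw":0},{"tx":0,"ty":0,"tz":-3,"yaw":0},{"tx":0,"ty":0,"tz":0,"yaw":0}]'
python3 look.py 8 wrist scene
```

```text
t: 11.33
position: [0.5071, 0.0141, 0.2016]
ee_rot: [-0.398, 3.109, -0.002]
contact_force: [1.8, -0.6, 0.5]
grip_width: -0.001
grip_force: 0.0
t 11.3333 pos [0.5071 0.0141 0.2016] toolx [-0.968 -0.252 -0.007] tooly [-0.252  0.968 -0.002] F [ 1.79 -0.57  0.51] tip 0.011
wrist button_top 0.79 [199. 311.] [0.5081 0.0082 0.092 ] tool cm [ 0.13 -0.57 10.96] depth z 0.0912
wrist head_lip 0.66 [198. 346.] [0.4983 0.0365 0.098 ] tool cm [ 0.36  2.42 10.36] depth z 0.0976
wrist end_stop 0.58 [193. 354.] [0.4968 0.046  0.078 ] tool cm [ 0.28  3.38 12.35] depth z 0.0979
dir deg 106.71 len 0.0395 tooly deg 104.57
scene button_top 0.57 [196. 282.] [0.5105 0.002  0.092 ] tool cm [ 0.05 -1.23 10.97] depth z 0.0916
scene head_lip 0.76 [181. 292.] [0.4977 0.0353 0.098 ] tool cm [ 0.44  2.31 10.36] depth z 0.0959
scene end_stop 0.64 [184. 297.] [0.4946 0.0478 0.078 ] tool cm [ 0.45  3.6  12.35] depth z 0.0957
dir deg 109.2 len 0.0485 tooly deg 104.57
```

View pics/wrist8.png

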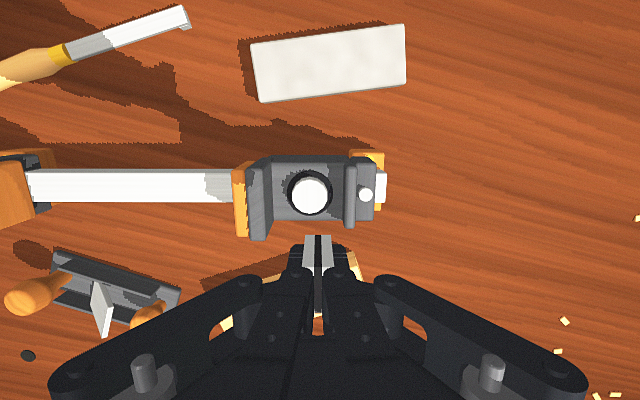

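The head is tight against the stop (seam at about (356,190)). The button is up, with its depth reading 0.091 m, and the tool is clear. The plane, chisel and stone lie where they were.

```bash
python3 -c "
from plant import ticket; print(ticket.job_done())"
```

```text
the job is handed in; nothing more can be done
None
```

The clamp is open all the way: the head is against the end stop, the button has sprung back up to lock it, the arm is clear of everything, and I handed the job in at about 11 s.

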